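# Read out the thick temperature logger in the V-rest reader

## Robot

A 7-joint arm with a two-finger parallel gripper is mounted at the origin on a cart in front of the work surface, level with it; the furniture and walls round the work are solid. World frame = base frame: x ahead of the robot, y to its left, z up, the work surface at z = 0. Lengths are in mm, angles in rad, forces in N, time in s.
With the tool pointing down it reaches from about 375 to 925 mm from the base axis. Payload 3.1 kg.
Tool frame: the origin (TCP) lies at the very end of the fingers, on their centre line; the grasp point (between the pads) lies 19 mm behind it; z points along the fingers, y is the line along which they close (so a half turn about z gives the same grasp; the last joint's range is limited). The gripper opens to 85 mm and grips with 20 to 120 N. Pads are 22 mm wide; open, the fingers measure 114 mm over their backs; the gripper's body (76 mm by 85 mm) begins 54 mm behind the grasp point. The pads swing forward as they close: fully open they stand 13 mm farther back than shut.
Start: joints at [-1.237, 0.383, 0.044, 1.598, -0.018, 1.161, -0.05], TCP at [272.008, 590.351, 231.269] pointing down, gripper open.
Joint ranges: [-2.61, 2.61], [-0.41, 2.15], [-1.48, 1.57], [0, 2.5], [-1.57, 4.71], [0.05, 1.97], [-2.85, 2.85]. Speed limits (rad/s): [2.79, 2.79, 3.14, 3.14, 3.14, 3.14, 3.14].

## Interface

Orientations are given as a unit quaternion [x, y, z, w].
In Python, from station import env, camera, get_calibration gives the robot as it stands. The module is installed in compiled form; this text tells all that it offers.
- The arm moves only by the tool move_arm, never from a script. Its arguments are lists of equal length, an entry for each row: "grip": the closure, from -1 (fully open) to 1 (shut); "linear": the shift along the tool's x, y, z normalised to -1 to 1, where 1 is 5 cm, a list of three; "delta_rot": the turn, a rotation vector about the tool's x, y, z normalised to -1 to 1, where 1 is 1.5 rad, a list of three. In form: {"grip": [grip, ...], "linear": [[dx, dy, dz], ...], "delta_rot": [[wx, wy, wz], ...]}. A call has 1 to 10 rows; each row shifts and turns the commanded pose from where the row before left it, along the tool's axes as they then stand; what a row does not reach is not made up. A row lasts 1/8 s, in which the tool goes at most 62.5 mm and 10.7 degrees, less where a joint would pass 70% of its speed; a pose out of reach is approached as far as the arm can. A call with a number of a shift or a turn outside -1 to 1 is refused whole. A call with a gripper value outside its range is refused whole. The fingers move at their own pace and stop on an object; "grip_force" is the grip in N (left out, the last holds). Time passes only in rows, so rows that do not move let the fingers close. It gives the time, the measured TCP pose, the force, the opening and the grip force at its end, in the units of the state.
- env.sense(): the state, without advancing time (a new reading comes with each control period).
- camera(name): name is "scene" or "side" or "wrist"; returns (picture, depth): 400x640x3 uint8, red, green, blue; 400x640 float32, mm along the optical axis (not along the pixel's ray), 0 where there is no reading.
- get_calibration(name): a dict with "K" (3x3 intrinsics, pixels), "k1" (the pictures are not rectified: a ray, as slopes to the right and down, at radius r is drawn at 1 + k1 r^2 times it, then the intrinsics apply), "cam_to_world" (4x4, takes a point from camera to world coordinates). Camera axes: x right, y up, looking along -z (the intrinsics and any distortion apply to the point x, -y, -z); pixel columns grow to the right and rows downward; lengths in mm; the calibration is good to about 2 mm. A picture is of the moment at which its call begins: read the wrist's pose just before it. get_calibration takes no time and is no camera call; for the wrist camera it gives the pose at the moment of the call.
- env.close_job(): hands the job in; it is judged then, once.
The state is a dict: "time": time; "joint_pos": joint angles; "joint_velocities": joint speeds; "joint_torque": joint torques, N m; "eef_pos": TCP position; "tool_rot": TCP orientation; "ft_force": force on the tool from outside, world axes, zero at the start; "moment": the same for the moment, N m; "gripper_width": finger opening in mm; "finger_force": force on a finger pad.
Only numpy, scipy, OpenCV 4.12 (cv2) and the standard library are available. Lean on these libraries where they do the work, as an engineer would, in place of code of your own. Each camera call takes 0.05 s, during which the arm holds its last target. There are 200 camera calls.

## Task

Read out the thick temperature logger: take it from the aluminium rack and, without dropping it, lay it in the two V rests of the white reader, resting on the rails on both sides, with its blunt contact end on the side of the column and its ringed end band over the rest beside the column; let go of it. Then swing the reader's arm over the logger as far as it goes, push the black knob down fully so that the sprung foot presses the logger onto both rails, and keep it pushed down: finish while still holding the knob down, because it springs up when let go. Leave the two slim loggers in the rack and the other things on the table where they are.

Things in the scene. Friction and masses are not known exactly. Their poses are not given: they have to be found in the camera images.
- logger: thick steel temperature logger, loose, 0.11 to 0.21 kg: barrel 28 mm in diameter, 120 mm long, with a thin probe nose (9 mm diameter, 18 mm long) at one end. Origin: middle of the barrel, on its axis. Its y axis runs along it: +y to the nose, -y to the blunt contact end. It may be rolled about y. It starts in any of the rack's three grooves, blunt end to the rack's -y
- contact_band (a point): point on the logger's axis 46 mm from its origin towards the blunt end (14 mm short of that end): the middle of the contact band between the black ring and the blunt end; this band belongs under the foot
- slim_1: a slim steel logger, 20 mm in diameter, barrel 108 mm long, same shape; a bystander lying in the rack. Origin: middle of the barrel, on its axis
- slim_2: the other slim logger, same size; a bystander lying in the rack
- rack: aluminium rack, fixed: plate 176 x 104 x 4 mm with two folded strips (16 mm wide, 34 mm high, at y = -44 and +44 mm) forming three V grooves along its y axis at x = -52, 0, +52 mm. Origin: centre of its underside. The thick logger's axis lies 36 mm, a slim one's 30 mm above the table. Between the strips (72 mm) only the plate: fingers can go down round the middle of a barrel
- reader: white reader, fixed: base 150 x 176 mm, top 12 mm above the table. Origin: on the table under the middle of the V, which runs along its y axis. Two black V rests, 22 mm long, 46 mm wide, 40 mm high, at y = -46 and +46 mm, flanks at 45 degrees; 70 mm between them is free down to the base. Column (21 mm diameter, 85 mm high) at x = +66, y = -46 mm: the blunt contact end goes to -y
- v_axis (a point): middle of the V: where the thick logger's origin lies when it is seated, 42 mm above the table; its top is then 56 mm above the table
- rail_near: the two sloping steel rail pieces on the reader's -x side of the V (one contact line); origin as reader
- rail_far: the two sloping steel rail pieces on the reader's +x side of the V (the other contact line); origin as reader
- swing (a joint): angle of the grey arm about the column, rad: 0 = at its stop, arm pointing to the reader's -x, foot over the V at y = -46 mm; starts at 1.0 to 1.35, swung aside to the reader's -y. Grows counter-clockwise from above. Light friction, stays where left. Arm 86 to 106 mm above the table; foot underside at 70 mm, clear over a seated logger
- swing_hinge (a point): point on the axis of the swing arm, on top of the arm, 106 mm above the table; the knob's axis is 66 mm from it
- press (a joint): travel of the head down through the arm's end, m: 0 = up, 0.022 = on its stop; springs up when let go (1 N at the top to about 4 N at the bottom, besides the foot's spring)
- knob: ribbed black push knob on top of the head, 28 mm in diameter, 24 mm high; its underside is 138 mm above the table when up, 116 mm when fully down; the arm's top is at 106 mm. Origin: centre of its underside. It spins freely about its upright axis, so it can be pinched from above from any side and the arm swung by it without turning the gripper
- knob_top (a point): centre of the knob's top, 162 mm above the table when up, 140 mm when fully down
- foot (a joint): how far the sprung brass foot under the head is pushed up into the head, m: 0 = free, at most 0.011; 1.5 N at first touch and 0.5 N more for each mm. On a seated thick logger it touches at press = 0.014 and reads 0.008 with the head fully down
- foot_pad: the brass foot pad, 12 mm in diameter, 5 mm thick. Origin: centre of its underside
- vial_a: small vial with black cap, 22 x 66 mm, standing on the table, bystander
- vial_b: another such vial, bystander
- bottle_amber: brown bottle, 50 x 89 mm, bystander
- bottle_white: white bottle, 58 x 114 mm, bystander
- jar: wide jar, 67 x 66 mm, bystander
- timer: flat timer, 66 x 66 x 19 mm, bystander
- tape: roll of tape, 76 x 19 mm, bystander

How it is judged (in metres and radians):
On the way:
1. the thick logger lies in both V rests, let go, its contact end towards the column, the arm still aside and the knob up (angle between the y axis of logger and the y axis of reader, either way round below 0.06 rad and z of logger in the frame of reader between 0.039 and 0.045 m and x of logger in the frame of reader between -0.003 and 0.003 m and y of contact_band in the frame of reader between -0.056 and -0.036 m and contact force between the fingers and logger below 0.1 N and value of joint press below 0.008 m and value of joint swing above 0.5 rad), for 0.2 s.
At the end, for the whole second after the job is handed in: Thick logger seated in the V (3 mm, 0.06 rad), contact band within 10 mm of the rest by the column; arm at its stop (0.1 rad); fingers hold the knob down 18 of 22 mm or more; foot pushed in over 3 mm, pressing over 2 N; each rail carries over 1.2 N; fingers off the logger (angle between the y axis of logger and the y axis of reader, either way round below 0.06 rad and z of logger in the frame of reader between 0.039 and 0.045 m and x of logger in the frame of reader between -0.003 and 0.003 m and y of contact_band in the frame of reader between -0.056 and -0.036 m and value of joint swing below 0.1 rad and value of joint press above 0.018 m and value of joint foot above 0.003 m and contact force between foot_pad and logger above 2 N and contact force between each of rail_near, rail_far and logger above 1.2 N and contact force between the fingers and logger below 0.1 N and contact force between the fingers and knob above 1 N and linear speed of logger below 0.02 m/s); the arm keeps its last pose, push and grip.
It fails at once if a slim logger or a bystander is moved by more than 30 mm (distance of any of slim_1, slim_2, vial_a, vial_b, bottle_amber, bottle_white, jar, timer, tape from where it was at the start of the episode above 0.03 m).
It fails at once if the logger is dropped (falls freely faster than 0.5 m/s) (contact force between the fingers and logger below 0.05 N and linear speed of logger above 0.5 m/s).
It also fails if it takes over 42 s, if anything falls off the work surface, if the arm or the gripper's body presses on something with over 40 N, if the wrist force passes 120 N, or if a joint passes its speed limit or range.

## Working session

There is one attempt and no reset: what is moved stays moved. The work goes in short steps, Python scripts to look and compute and a tool call to move; the robot and the scene stay as the last step left them, time stands still between calls to the robot, and variables do not carry over. Pictures are saved under pics/ and viewed, at most 10 in all, crops included, and the job is handed in when it is done.

Besides the shell and the picture viewer there is one more tool, called after "Call:" as a command line: name --argument value ..., lists and objects as JSON in quotes. move_arm: Moves the arm, as the interface text tells. Its arguments: {"type":"object","properties":{"grip":{"type":"array"},"linear":{"type":"array"},"delta_rot":{"type":"array"},"grip_force":{"type":"number"}},"required":["grip","linear","delta_rot"]}

```bash
mkdir -p pics
cat > h.py <<'E'
import numpy as np, cv2
from station import env, camera, get_calibration
def grab(n):
    c=get_calibration(n); p,d=camera(n); return p,d,c
def rays(c,uv):
    K=np.array(c["K"],float); uv=np.atleast_2d(np.array(uv,float))
    x=cv2.undistortPoints(uv.reshape(-1,1,2),K,np.array([c["k1"],0,0,0,0],float)).reshape(-1,2)
    T=np.array(c["cam_to_world"]); dirs=np.c_[x[:,0],-x[:,1],-np.ones(len(x))]
    return T[:3,3],dirs@T[:3,:3].T
def on_plane(c,uv,z):
    o,d=rays(c,uv); t=(z-o[2])/d[:,2]; return o+d*t[:,None]
def cloud(d,c):
    h,w=d.shape; v,u=np.mgrid[:h,:w]
    o,r=rays(c,np.c_[u.ravel(),v.ravel()]); P=o+r*d.ravel()[:,None]
    P[d.ravel()<=0]=np.nan; return P.reshape(h,w,3)
E
python3 - <<'E'
from h import *
for n in("scene","side"):
    p,d,c=grab(n); cv2.imwrite(f"pics/{n}1.png",p[...,::-1]); np.savez(f"{n}1.npz",p=p,d=d,**c)
    print(n,np.round(c["cam_to_world"],2).tolist(),c["k1"],(d>0).mean())
s=env.sense(); print(s)
E
```

```text
scene [[-0.92, 0.28, -0.26, 151.85], [-0.38, -0.7, 0.61, 999.25], [-0.01, 0.66, 0.75, 1198.27], [0.0, 0.0, 0.0, 1.0]] -0.13121376286434383 0.99576953125
side [[0.88, 0.26, -0.4, 49.26], [-0.48, 0.5, -0.72, -705.84], [0.01, 0.83, 0.56, 767.6], [0.0, 0.0, 0.0, 1.0]] -0.06869363736424017 0.99590234375
{'time': 0.1, 'joint_pos': array([-1.23679399,  0.38373615,  0.04387491,  1.59942017, -0.01794086,
        1.16122565, -0.04990992]), 'joint_velocities': array([-1.86577935e-03, -3.25730398e-03,  1.74278300e-03, -2.39321056e-03,
       -5.81180894e-05,  1.00325871e-03,  1.00404257e-03]), 'joint_torque': array([ 2.51822166e-03, -4.34730756e+01,  1.02908280e+00, -2.50453091e+01,
        1.08347108e-02,  5.55012521e-03, -1.47741480e-05]), 'eef_pos': array([271.68164989, 589.54969635, 230.02293643]), 'tool_rot': array([ 2.14218788e-01,  9.76784969e-01, -1.18016911e-03, -2.06837996e-04]), 'ft_force': array([-0.79210675,  0.33967461,  0.26416629]), 'moment': array([-0.02206171, -0.0733634 , -0.00209266]), 'finger_force': 0.0, 'gripper_width': 85.55719841243256}
```

View pics/scene1.png

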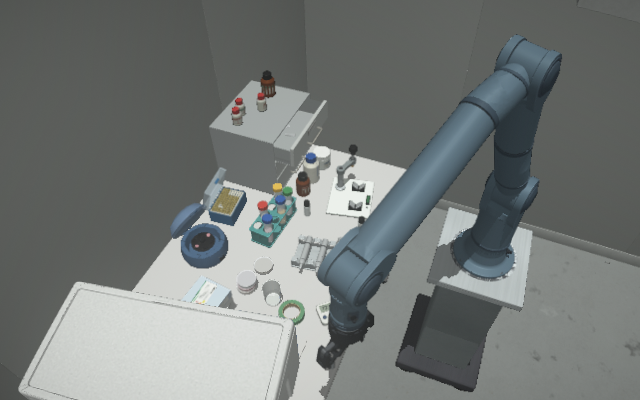

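View pics/side1.png

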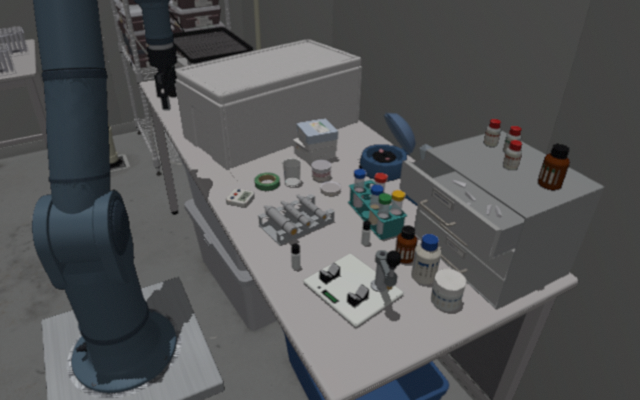

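Scene: rack at about (315,252), reader at (350,198). Side: rack at (297,217), reader at (353,288), with rests at (330,273) and (358,295), the column near (384,285) and the knob at (393,258). I'll get enlarged crops and the depth cloud.

Run:
```python
from h import *
z=np.load("side1.npz"); c={k:z[k] for k in("K","cam_to_world")}; c["k1"]=float(z["k1"])
p=z["p"]; P=cloud(z["d"],c)
crop=cv2.resize(p[185:325,225:425],None,fx=4,fy=4,interpolation=cv2.INTER_CUBIC); cv2.imwrite("pics/side_crop.png",crop[...,::-1])
for name,(u,v) in dict(rest1=(330,270),rest2=(358,293),knob=(393,258),colbase=(383,285),rack=(297,217)).items():
    print(name,P[v,u].round(0))
# reader base: white, z 8..16
hsv=cv2.cvtColor(p,cv2.COLOR_RGB2HSV)
Z=P[...,2]
def rect(m,box):
    mm=np.zeros(Z.shape,np.uint8); x0,y0,x1,y1=box; mm[y0:y1,x0:x1]=m[y0:y1,x0:x1]
    n,l,s,_=cv2.connectedComponentsWithStats(mm); i=1+s[1:,4].argmax(); pts=P[l==i][:,:2].astype(np.float32)
    return s[i],cv2.minAreaRect(pts)
print("reader",rect((Z>7)&(Z<60),(295,240,412,330)))
print("rack",rect((Z>8)&(Z<60),(250,190,345,245)))
```

```text
rest1 [457. -11.  28.]
rest2 [ 475. -102.   27.]
knob [ 508. -163.  161.]
colbase [ 542. -101.   19.]
rack [475. 197.  36.]
reader (array([ 304,  253,  100,   73, 3710], dtype=int32), ((484.7159423828125, -64.90544128417969), (152.38119506835938, 177.7039031982422), 12.103811264038086))
rack (array([ 259,  194,   76,   50, 1393], dtype=int32), ((481.5052795410156, 218.31842041015625), (175.64796447753906, 138.78543090820312), 8.45284652709961))
```

View pics/side_crop.png

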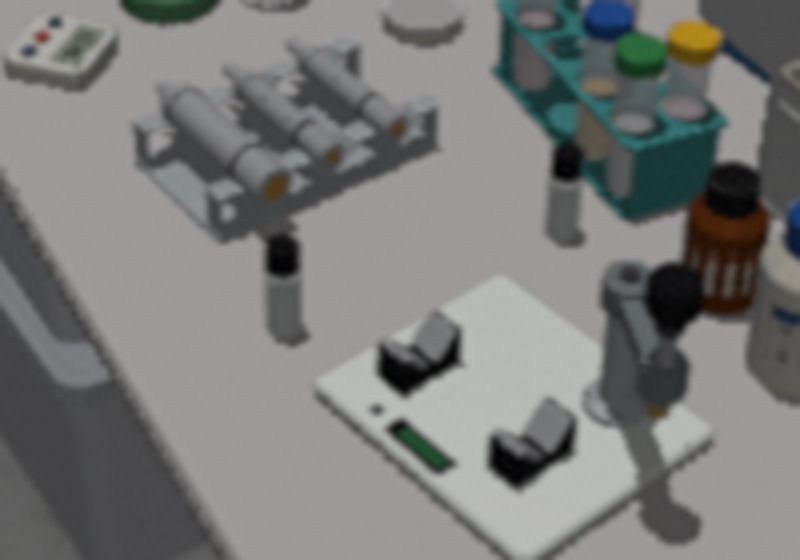

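The thick logger is in the groove nearest the robot (crop (170,95) to (275,185)), with its blunt end towards world -y. The reader is turned about 12° and the rack about 8°. I'm moving above the rack now.

Call:
move_arm --grip '[-1,-1,-1,-1,-1,-1,-1,-1]' --linear '[[-0.418,-0.908,0],[-0.418,-0.908,0],[-0.418,-0.908,0],[-0.993,-0.577,0],[-0.993,-0.577,0],[-0.993,-0.577,0],[-0.993,-0.577,0],[-0.993,-0.577,0]]' --delta_rot '[[0,0,0],[0,0,0],[0,0,0],[0,0,0],[0,0,0],[0,0,0],[0,0,0],[0,0,0]]'

```text
time: 1.1
eef_pos: [437.5, 203.8, 231.0]
tool_rot: [0.214, 0.977, 0.0, -0.0]
ft_force: [1.1, 0.4, -0.4]
gripper_width: 85.5
finger_force: 0.0
```

Call:
move_arm --grip '[-1,-1,-1,-1,-1,-1,-1,-1]' --linear '[[0,0,0],[0,0,0],[0,0,0],[0,0,0],[0,0,0],[0,0,0],[0,0,0],[0,0,0]]' --delta_rot '[[0,0,0.11],[0,0,0.11],[0,0,0.11],[0,0,0.11],[0,0,0.11],[0,0,0.11],[0,0,0],[0,0,0]]'

```text
time: 2.1
eef_pos: [436.8, 205.4, 231.0]
tool_rot: [0.652, 0.759, -0.0, -0.0]
ft_force: [-0.4, 0.1, -0.1]
gripper_width: 85.3
finger_force: 0.0
```

Run:
```python
from h import *
s=env.sense(); print(s["time"],s["eef_pos"].round(1),s["tool_rot"].round(4),s["joint_pos"].round(2))
p,d,c=grab("wrist"); cv2.imwrite("pics/w1.png",p[...,::-1]); np.savez("w1.npz",p=p,d=d,**c)
print(np.round(c["cam_to_world"],3).tolist(),c["k1"],c["K"])
```

```text
2.1 [436.8 205.4 231. ] [ 6.516e-01  7.586e-01 -3.000e-04 -1.000e-04] [-0.87  0.06  0.36  2.   -0.02  1.08 -0.35]
[[0.989, -0.143, -0.049, 424.889], [0.151, 0.934, 0.324, 288.454], [-0.001, -0.328, 0.945, 373.382], [0.0, 0.0, 0.0, 1.0]] -0.055438936013558954 [[312.39136914   0.         320.62394399]
 [  0.         312.39136914 204.7224625 ]
 [  0.           0.           1.        ]]
```

View pics/w1.png

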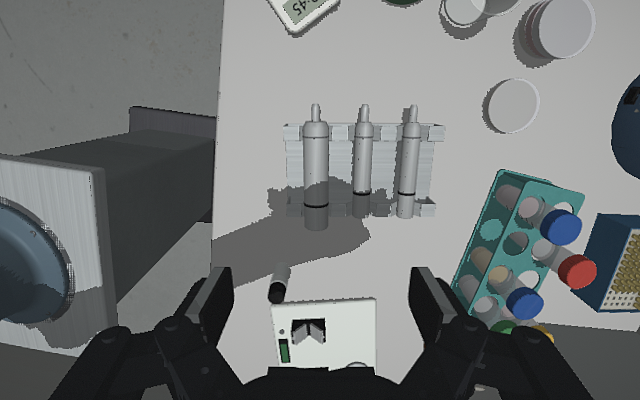

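The wrist picture shows the thick logger at u 303–328, v 122–231, with the ring at v=206 and the nose up. The slims are at u 363 and 408, and the reader is at the bottom (325,330). I'll fit the axis from the depth cloud.

Run:
```python
from h import *
z=np.load("w1.npz"); c={k:z[k] for k in("K","cam_to_world")}; c["k1"]=float(z["k1"])
P=cloud(z["d"],c); Z=P[...,2]
m=np.zeros(Z.shape,bool); m[100:240,296:338]=1
Q=P[m&(Z>41)]; print(len(Q),Q.max(0).round(1),np.percentile(Q[:,2],[50,90,99]))
C=Q[:,:2].mean(0); w,V=np.linalg.eigh(np.cov((Q[:,:2]-C).T)); a=V[:,1]*np.sign(V[1,1])
n=np.array([a[1],-a[0]])
t=(Q[:,:2]-C)@a; s=(Q[:,:2]-C)@n
print("C",C.round(1),"axis deg from y",np.degrees(np.arctan2(-a[0],a[1])),"t",t.min(),t.max(),"s",np.percentile(s,[1,50,99]))
# bins: lateral centre along t
for lo in range(-60,60,20):
    k=(t>lo)&(t<lo+20); print(lo,s[k].min().round(1),s[k].max().round(1))
# barrel end rays on plane z=36(axis silhouettes): 
print(on_plane(c,[(316,231),(315,122),(316,206)],[36][0]).round(1), on_plane(c,[(316,206)],50).round(1))
sl=env.sense(); print(sl["tool_rot"], np.degrees(2*np.arctan2(sl["tool_rot"][0],sl["tool_rot"][1])))
```

```text
2464 [452.2 277.5  51. ] [47.56242306 49.42402666 50.30934814]
C [431.4 208.1] axis deg from y 8.656726108057034 t -63.00377094739627 69.69289751936402 s [-12.29606293  -0.18763062  12.31762283]
-60 -12.4 11.8
-40 -13.1 12.8
-20 -12.8 12.6
0 -12.5 12.5
20 -13.2 12.4
40 -12.9 12.2
[[442.  139.5  36. ]
 [422.7 262.8  36. ]
 [437.4 170.4  36. ]] [[436.9 175.3  50. ]]
[ 6.51790380e-01  7.58399139e-01 -2.08754933e-04 -5.70402595e-05] 81.35345284420453
```

Call:
move_arm --grip '[0.02,0.02,0.02,0.02,0.02,0.02,0.02,0.02]' --linear '[[0,-0.1,0.4],[0,0,0.5],[0,0,0.5],[0,0,0.5],[0,0,0.5],[0,0,0.2],[0,0,0],[0,0,0]]' --delta_rot '[[0,0,0],[0,0,0],[0,0,0],[0,0,0],[0,0,0],[0,0,0],[0,0,0],[0,0,0]]' --grip_force 40

```text
time: 3.15
eef_pos: [433.0, 205.2, 102.2]
tool_rot: [0.652, 0.758, 0.001, 0.0]
ft_force: [0.5, 0.0, -0.1]
gripper_width: 42.0
finger_force: 0.0
```

Run:
```python
from h import *
s=env.sense(); print(s["time"],s["eef_pos"].round(1),s["gripper_width"])
p,d,c=grab("wrist"); cv2.imwrite("pics/w2.png",p[...,::-1]); np.savez("w2.npz",p=p,d=d,**c)
```

```text
3.15 [433.  205.2 102.2] 41.970471887612845
```

View pics/w2.png

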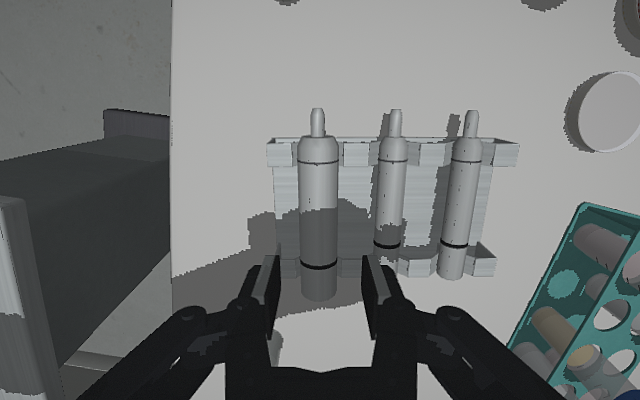

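The fingers straddle the thick logger (axis u≈319, finger centre u≈320) and clear the slim one at u 390. I'll descend and grip.

Call:
move_arm --grip '[0.02,0.02,0.02,0.02,0.02,1,1,1,1,1]' --linear '[[0,0,0.4],[0,0,0.5],[0,0,0.5],[0,0,0.28],[0,0,0],[0,0,0],[0,0,0],[0,0,0],[0,0,0],[0,0,0]]' --delta_rot '[[0,0,0],[0,0,0],[0,0,0],[0,0,0],[0,0,0],[0,0,0],[0,0,0],[0,0,0],[0,0,0],[0,0,0]]' --grip_force 50

```text
time: 4.45
eef_pos: [431.3, 204.9, 18.2]
tool_rot: [0.652, 0.758, -0.0, -0.001]
ft_force: [-3.9, -0.7, 6.4]
gripper_width: 26.7
finger_force: 49.0
```

Call:
move_arm --grip '[1,1,1,1,1,1,1,1]' --linear '[[0,0,-0.2],[0,0,-0.4],[0,0,-0.7],[0,0,-0.8],[0,0,-0.8],[0,0,-0.8],[0,0,-0.7],[0,0,-0.4]]' --delta_rot '[[0,0,0],[0,0,0],[0,0,0],[0,0,0],[0,0,0],[0,0,0],[0,0,0],[0,0,0]]'

```text
time: 5.45
eef_pos: [433.7, 205.1, 260.5]
tool_rot: [0.653, 0.757, 0.003, 0.001]
ft_force: [0.9, 0.7, -1.1]
gripper_width: 26.8
finger_force: 49.3
```

Call:
move_arm --grip '[1,1,1,1,1,1,1,1,1]' --linear '[[-0.4,-0.1,0],[-0.7,-0.2,0],[-0.8,-0.25,0],[-0.8,-0.25,0],[-0.8,-0.25,0],[-0.7,-0.2,0],[-0.4,-0.1,0],[-0.2,0,0],[0,0,0]]' --delta_rot '[[0,0,0],[0,0,0],[0,0,0],[0,0,0],[0,0,0],[0,0,0],[0,0,0],[0,0,0],[0,0,0]]'

```text
time: 6.58
eef_pos: [400.5, -43.4, 256.7]
tool_rot: [0.653, 0.757, -0.0, -0.0]
ft_force: [0.8, 0.7, -1.5]
gripper_width: 26.5
finger_force: 49.3
```

Run:
```python
from h import *
s=env.sense(); print(s["time"],s["eef_pos"].round(1),s["gripper_width"],s["joint_pos"].round(2))
p,d,c=grab("wrist"); cv2.imwrite("pics/w3.png",p[...,::-1]); np.savez("w3.npz",p=p,d=d,**c)
```

```text
6.575 [400.5 -43.4 256.7] 26.545906406671076 [-0.67 -0.2   0.62  2.14  0.13  1.17  0.03]
```

View pics/w3.png

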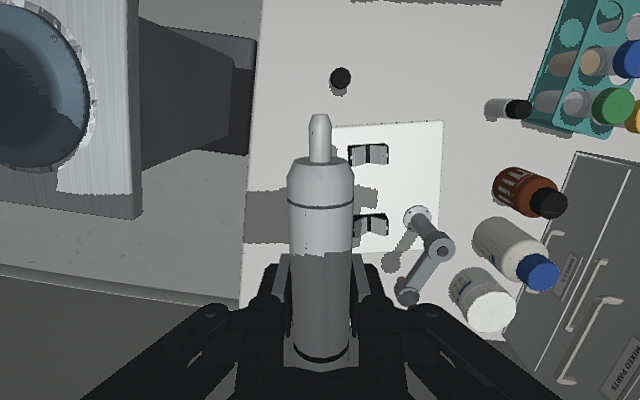

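Reader: rests at (368,155) and (370,224), column top at (442,248), arm swung towards (405,295). The logger is held straight. I'll measure the rests' V line and the logger in the hand.

Run:
```python
from h import *
z=np.load("w3.npz"); c={k:z[k] for k in("K","cam_to_world")}; c["k1"]=float(z["k1"])
P=cloud(z["d"],c); Z=P[...,2]
def sel(b,lo,hi):
    m=np.zeros(Z.shape,bool); m[b[1]:b[3],b[0]:b[2]]=1; m&=(Z>lo)&(Z<hi); return P[m]
cs=[]
for b in((340,138,396,175),(354,206,396,244)):
    Q=sel(b,34,44); R=sel(b,17,44)
    print(len(Q),len(R),"Q",Q[:,:2].min(0).round(1),Q[:,:2].max(0).round(1),cv2.minAreaRect(R[:,:2].astype(np.float32)),cv2.minAreaRect(Q[:,:2].astype(np.float32)))
    print(Q[:,2].max())
# base corners
B=sel((325,115,450,260),8,16); r=cv2.minAreaRect(B[:,:2].astype(np.float32)); print("base",r,cv2.boxPoints(r).round(1).tolist())
# right edge of the base direction
E=[]
for v in range(130,235,5):
    row=[u for u in range(400,450) if 8<Z[v,u]<16]
    if row: E.append(P[v,max(row),:2])
E=np.array(E); print("edge",np.polyfit(E[:,1],E[:,0],1),E[0],E[-1])
print("coltop",np.median(sel((434,242,450,254),95,115),0), "armend",np.median(sel((398,288,410,302),60,180),0))
# V valley: profile along rest
for (u0,u1,v) in((348,390,150),(350,390,158),(356,390,219),(356,390,228)):
    print(v,[tuple(P[v,u].round(0).astype(int)) for u in range(u0,u1,3)])
L=sel((285,110,356,365),170,330); s=env.sense(); q=s["tool_rot"]
from scipy.spatial.transform import Rotation as Ro
T=(L-s["eef_pos"])@Ro.from_quat(q).as_matrix()
k=np.abs(T[:,1])<14.5; T=T[k]
for lo in range(-70,90,10):
    kk=(T[:,0]>lo)&(T[:,0]<lo+10)
    if kk.sum(): print(lo,kk.sum(),"topz(tool)",np.percentile(T[kk,2],[3]).round(1),"y",np.percentile(T[kk,1],[2,98]).round(1))
```

```text
359 818 Q [429.4 -30.8] [478.1  -0.9] ((453.48779296875, -16.222930908203125), (46.158241271972656, 22.44692039489746), 12.40866470336914) ((453.4620666503906, -16.139469146728516), (46.16847610473633, 21.922574996948242), 12.502055168151855)
41.307463435058764
264 677 Q [ 451.5 -120.7] [497.9 -91.4] ((474.40545654296875, -105.60785675048828), (43.63279342651367, 22.45220947265625), 12.509736061096191) ((474.3778991699219, -105.6650161743164), (43.64685821533203, 22.119094848632812), 12.787671089172363)
40.27398514090913
base ((491.9021911621094, -63.155609130859375), (140.68585205078125, 175.07740783691406), 12.746987342834473) [[404.0, 6.699999809265137], [442.6000061035156, -164.10000610351562], [579.7999877929688, -133.0], [541.2000122070312, 37.70000076293945]]
edge [-1.25574357e-01  5.49166227e+02] [543.03347232  24.72344213] [ 531.77456044 -110.87571714]
coltop [535.6006414  -88.47349984 106.44860157] armend [ 510.64366947 -150.88547514  105.84760017]
150 [(np.int64(430), np.int64(-15), np.int64(27)), (np.int64(432), np.int64(-13), np.int64(37)), (np.int64(435), np.int64(-12),
[... 2146 characters left out ...]
(35)), (np.int64(489), np.int64(-103), np.int64(38)), (np.int64(493), np.int64(-102), np.int64(39)), (np.int64(504), np.int64(-112), np.int64(12))]
-50 33 topz(tool) [-25.2] y [-12.8  14.4]
-40 585 topz(tool) [-31.4] y [-13.   13.6]
-30 936 topz(tool) [-31.3] y [-12.6  13.6]
-20 1080 topz(tool) [-35.2] y [-13.3  13.7]
-10 1333 topz(tool) [-37.6] y [-13.9  13.9]
0 1548 topz(tool) [-37.5] y [-14.1  14.1]
10 1290 topz(tool) [-31.5] y [-12.9  13.3]
20 1383 topz(tool) [-31.4] y [-12.7  13.3]
30 1503 topz(tool) [-31.5] y [-12.8  13. ]
40 1635 topz(tool) [-31.6] y [-12.8  13.1]
50 1947 topz(tool) [-31.1] y [-12.1  12.3]
60 588 topz(tool) [-22.4] y [-4.2  4.5]
70 377 topz(tool) [-22.3] y [-4.1  4.1]
```

Rest centres are (453.5,-16.2) and (473.2,-105.9), so the V middle is (463.4,-61.0) with a yaw of 12.4°. The logger axis sits 17.4 mm above the TCP and is centred in the pads. I'm moving over the V.

Call:
move_arm --grip '[1,1,1,1,1,1,1,1,1,1]' --linear '[[0,0,0],[-0.2,0.4,0],[-0.3,0.5,0],[-0.11,0.25,0.3],[0,0,0.6],[0,0,0.8],[0,0,0.8],[0,0,0.8],[0,0,0.5],[0,0,0.1]]' --delta_rot '[[0,0,-0.0465],[0,0,0],[0,0,0],[0,0,0],[0,0,0],[0,0,0],[0,0,0],[0,0,0],[0,0,0],[0,0,0]]'

```text
time: 7.88
eef_pos: [462.1, -58.5, 60.2]
tool_rot: [0.625, 0.781, -0.002, -0.002]
ft_force: [-0.3, -0.2, -1.6]
gripper_width: 26.9
finger_force: 49.4
```

Call:
move_arm --grip '[1,1]' --linear '[[0,0,0],[0,0,0]]' --delta_rot '[[0,0,0],[0,0,0]]'

```text
time: 8.12
eef_pos: [465.1, -59.6, 63.4]
tool_rot: [0.625, 0.78, 0.001, 0.001]
ft_force: [-0.3, 0.4, -1.5]
gripper_width: 26.9
finger_force: 49.4
```

Run:
```python
from h import *
s=env.sense(); q=s["tool_rot"]; print(s["time"],s["eef_pos"].round(1),s["gripper_width"],"yaw",90-np.degrees(2*np.arctan2(q[0],q[1])),q.round(4))
p,d,c=grab("side"); np.savez("s2.npz",p=p,d=d,**c)
pw,dw,cw=grab("wrist"); np.savez("w4.npz",p=pw,d=dw,**cw)
a=cv2.resize(p[225:325,290:425],(675,500),interpolation=cv2.INTER_CUBIC)
b=np.zeros((500,125,3),np.uint8)
cv2.imwrite("pics/s2.png",a[...,::-1]); cv2.imwrite("pics/w4.png",pw[...,::-1])
```

```text
8.125 [465.1 -59.6  63.4] 26.858398546435883 yaw 12.567033711922875 [0.6255 0.7802 0.001  0.0009]
```

View pics/s2.png

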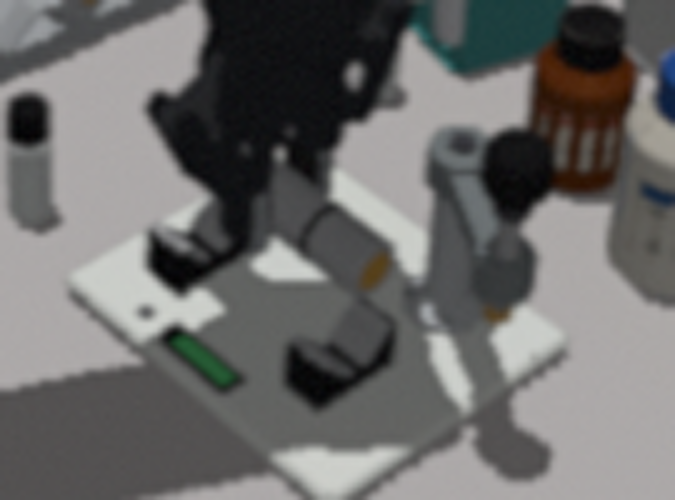

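The logger hovers above the V, its blunt end at (375,270) in the crop and the column-side rest at (340,350). I'll check the end position by ray.

Run:
```python
from h import *
z=np.load("s2.npz"); c={k:z[k] for k in("K","cam_to_world")}; c["k1"]=float(z["k1"])
O=np.array([463.4,-61.]); X=np.array([.977,.2147]); Y=np.array([-.2147,.977])
f=lambda w:[float(((w[:2]-O)@X).round(1)),float(((w[:2]-O)@Y).round(1))]
print("blunt end in reader",f(on_plane(c,[(365,279)],80.8)[0]))
P=cloud(z["d"],c); print("cloud there",P[279,365].round(1),f(P[279,365]))
for n in((358,296),(330,276),(365,289)): print(n,P[n[1],n[0]].round(0),f(P[n[1],n[0]]))
print("tcp",f(env.sense()["eef_pos"]))
```

```text
blunt end in reader [2.6, -59.3]
cloud there [ 479.9 -116.7   78.8] [4.1, -57.9]
(358, 296) [ 473. -106.   22.] [-0.0, -46.0]
(330, 276) [447. -29.  29.] [-9.5, 34.7]
(365, 289) [ 489. -107.   37.] [15.1, -50.8]
tcp [1.8, 1.0]
```

Call:
move_arm --grip '[1,1,1,1,1,1,1]' --linear '[[-0.02,-0.036,0],[0,0,0.2],[0,0,0.2],[0,0,0.2],[0,0,0.12],[0,0,0],[0,0,0]]' --delta_rot '[[0,0,0],[0,0,0],[0,0,0],[0,0,0],[0,0,0],[0,0,0],[0,0,0]]'

```text
time: 9.1
eef_pos: [462.1, -61.4, 26.2]
tool_rot: [0.626, 0.78, -0.0, -0.0]
ft_force: [-0.4, -0.7, -0.6]
gripper_width: 26.5
finger_force: 49.4
```

Call:
move_arm --grip '[1,1,1,1]' --linear '[[0,0.02,0.02],[0,0,0.01],[0,0,0],[0,0,0]]' --delta_rot '[[0,0,0],[0,0,0],[0,0,0],[0,0,0]]'

```text
time: 9.6
eef_pos: [463.3, -61.0, 24.9]
tool_rot: [0.626, 0.78, 0.0, 0.0]
ft_force: [-0.4, -0.5, 1.0]
gripper_width: 26.6
finger_force: 49.5
```

Call:
move_arm --grip '[1,1,0.3,0.2,0.1,0.1,0.1,0.1]' --linear '[[0,0,0.016],[0,0,0],[0,0,0],[0,0,0],[0,0,0],[0,0,0],[0,0,0],[0,0,0]]' --delta_rot '[[0,0,0],[0,0,0],[0,0,0],[0,0,0],[0,0,0],[0,0,0],[0,0,0],[0,0,0]]' --grip_force 20

```text
time: 10.6
eef_pos: [463.2, -61.0, 23.9]
tool_rot: [0.626, 0.78, -0.0, -0.0]
ft_force: [-0.4, 0.7, -0.0]
gripper_width: 38.4
finger_force: 0.0
```

Call:
move_arm --grip '[0,-0.1,-0.1,-0.1,-0.1,-0.1,-0.1,-0.1]' --linear '[[0,0,0],[0,0,0],[0,0,-0.4],[0,0,-0.6],[0,0,-0.8],[0,0,-0.8],[0.5,0,-0.8],[0.5,0,-0.4]]' --delta_rot '[[0,0,0],[0,0,0],[0,0,0],[0,0,0],[0,0,0],[0,0,0],[0,0,0],[0,0,0]]'

```text
time: 11.6
eef_pos: [453.3, -12.1, 216.2]
tool_rot: [0.626, 0.78, 0.002, 0.001]
ft_force: [0.1, 1.4, -0.6]
gripper_width: 47.1
finger_force: 0.0
```

Run:
```python
from h import *
s=env.sense(); print(s["time"],s["eef_pos"].round(1),s["gripper_width"])
pw,dw,cw=grab("wrist"); np.savez("w5.npz",p=pw,d=dw,**cw)
cv2.imwrite("pics/w5.png",pw[...,::-1])
```

```text
11.6 [453.3 -12.1 216.2] 47.13889313455268
```

View pics/w5.png

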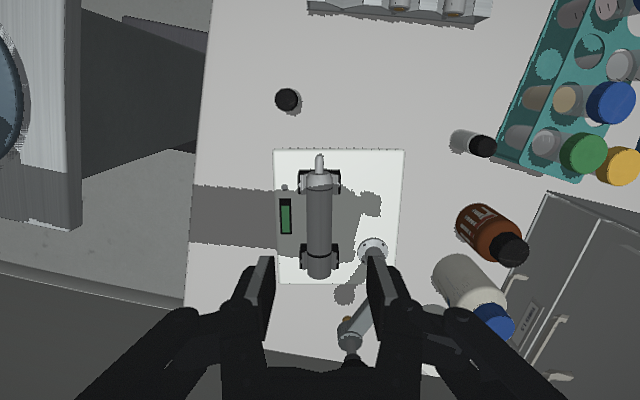

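The logger lies in both rests (axis from (319,165) to (320,275)), with the blunt end near the column and the knob hidden at the lower edge near (350,360). I'll measure the logger pose and locate the knob from the side camera.

Run:
```python
from h import *
O=np.array([463.4,-61.]); X=np.array([.977,.2147]); Y=np.array([-.2147,.977])
z=np.load("w5.npz"); c={k:z[k] for k in("K","cam_to_world")}; c["k1"]=float(z["k1"])
P=cloud(z["d"],c); Z=P[...,2]; m=np.zeros(Z.shape,bool); m[170:285,295:345]=1
Q=P[m&(Z>48)&(Z<62)]; r=(Q[:,:2]-O)@np.c_[X,Y]
print("logger top z",np.percentile(Q[:,2],[50,95,99]),"y",np.percentile(r[:,1],[1,99]),"x med",np.median(r[:,0]),"slope",np.polyfit(r[:,1],r[:,0],1))
for n,bx in(("side",(375,240,405,285)),("scene",(335,140,370,185))):
    p,d,c=grab(n); P=cloud(d,c); m=np.zeros(d.shape,bool); m[bx[1]:bx[3],bx[0]:bx[2]]=1
    Q=P[m&(P[...,2]>140)&(P[...,2]<172)]
    T=Q[Q[:,2]>157]
    print(n,len(Q),len(T),Q.min(0).round(1) if len(Q) else "",Q.max(0).round(1) if len(Q) else "", T.mean(0).round(1) if len(T) else "", cv2.minEnclosingCircle(T[:,:2].astype(np.float32)) if len(T) else "")
C=O+66*X-46*Y; print("col",C)
for a in(.9,1.,1.1,1.2,1.3): 
    th=np.pi+np.arctan2(X[1],X[0])+a; print(a,(C+66*np.array([np.cos(th),np.sin(th)])).round(1))
```

```text
logger top z [53.86905463 55.94379308 56.56766466] y [-58.20327276  59.37033208] x med 0.2599962691760877 slope [ 0.00267259 -0.04152814]
side 211 120 [ 499.4 -169.4  140.7] [ 527.7 -142.6  165.9] [ 512.5 -157.   161.3] ((513.2680053710938, -155.79275512695312), 14.512628555297852)
scene 13 0 [ 499.9 -157.4  142.8] [ 512.5 -140.2  155.9]  
col [537.7582 -91.7718]
0.9 [ 508.8 -151.1]
1.0 [ 514.8 -153.7]
1.1 [ 521.1 -155.6]
1.2 [ 527.6 -157. ]
1.3 [ 534.2 -157.7]
```

The logger is seated (top z 56, x≈0, slope ≈0). The knob is at about (513,-155), swing ≈ 1.0. I'm moving over the knob.

Call:
move_arm --grip '[-0.4,-0.4,-0.4,-0.4,-0.4,-0.4,-0.4,-0.4]' --linear '[[-0.4,0.07,0],[-0.8,0.15,0],[-0.8,0.15,0],[-0.7,0.15,0],[-0.34,0.05,0],[0,0,0],[0,0,0],[0,0,0]]' --delta_rot '[[0,0,0],[0,0,0],[0,0,0],[0,0,0],[0,0,0],[0,0,0],[0,0,0],[0,0,0]]'

```text
time: 12.75
eef_pos: [512.7, -153.3, 213.5]
tool_rot: [0.625, 0.781, 0.0, -0.001]
ft_force: [0.1, -0.1, -0.2]
gripper_width: 60.1
finger_force: 0.0
```

Run:
```python
from h import *
O=np.array([463.4,-61.]); X=np.array([.977,.2147]); Y=np.array([-.2147,.977])
s=env.sense(); t=(s["eef_pos"][:2]-O)@np.c_[X,Y]; print(s["eef_pos"].round(1),"tcp in reader",t.round(1))
p,d,c=grab("wrist"); P=cloud(d,c); R=(P[...,:2]-O)@np.c_[X,Y]
m=(P[...,2]>150)&(P[...,2]<170)&(abs(R[...,0]-29)<24)&(abs(R[...,1]+102)<35)
Q=R[m]; print(len(Q),Q.min(0),Q.max(0),cv2.minEnclosingCircle(Q.astype(np.float32)))
cv2.imwrite("pics/w6.png",p[...,::-1])
```

```text
[ 512.7 -153.3  213.5] tcp in reader [  28.4 -100.8]
1349 [  17.15032759 -117.41134669] [ 46.13361412 -88.18508007] ((31.787050247192383, -103.0570297241211), 14.934718132019043)
```

View pics/w6.png

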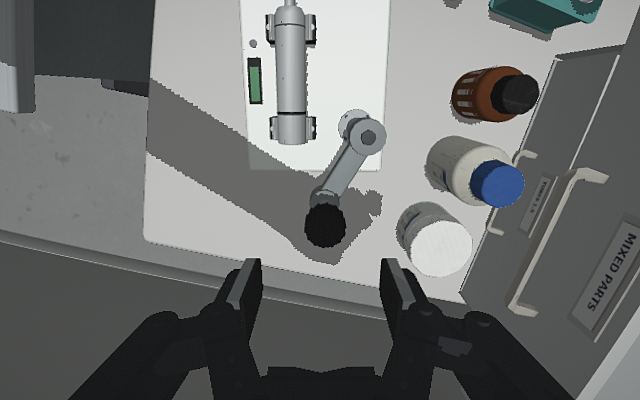

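The knob shows at (326,226), i.e. reader (31.8,-103.1), so the swing is ≈1.03. I'll centre on it, descend and pinch.

Call:
move_arm --grip '[-0.4,-0.4,-0.4,-0.4,-0.4,1,1,1,1,1]' --linear '[[-0.046,0.068,0.2],[0,0,0.4],[0,0,0.5],[0,0,0.33],[0,0,0],[0,0,0],[0,0,0],[0,0,0],[0,0,0],[0,0,0]]' --delta_rot '[[0,0,0],[0,0,0],[0,0,0],[0,0,0],[0,0,0],[0,0,0],[0,0,0],[0,0,0],[0,0,0],[0,0,0]]' --grip_force 40

```text
time: 14.05
eef_pos: [517.6, -156.2, 143.0]
tool_rot: [0.626, 0.78, 0.0, 0.001]
ft_force: [0.3, -0.3, 2.0]
gripper_width: 26.1
finger_force: 40.8
```

Call:
move_arm --grip '[1,1,1,1,1,1,1,1,1]' --linear '[[0.1,-0.14,0],[0.134,-0.146,0],[0.154,-0.124,0],[0.172,-0.098,0],[0.184,-0.074,0],[0.192,-0.044,0],[0.2,-0.014,0],[0,0,0],[0,0,0]]' --delta_rot '[[0,0,0],[0,0,0],[0,0,0],[0,0,0],[0,0,0],[0,0,0],[0,0,0],[0,0,0],[0,0,0]]'

```text
time: 15.18
eef_pos: [473.0, -107.2, 142.3]
tool_rot: [0.626, 0.78, -0.0, -0.001]
ft_force: [-1.2, -0.8, 0.8]
gripper_width: 26.0
finger_force: 40.8
```

Run:
```python
from h import *
O=np.array([463.4,-61.]); X=np.array([.977,.2147]); Y=np.array([-.2147,.977])
s=env.sense(); t=(s["eef_pos"][:2]-O)@np.c_[X,Y]; print(s["time"],s["eef_pos"].round(1),"tcp in reader",t.round(1),"F reader",(s["ft_force"][:2]@np.c_[X,Y]).round(1),s["ft_force"].round(1))
p,d,c=grab("side"); cv2.imwrite("pics/s3.png",cv2.resize(p[205:315,305:425],(660,600),interpolation=cv2.INTER_CUBIC)[...,::-1])
```

```text
15.175 [ 473.  -107.2  142.3] tcp in reader [ -0.5 -47.2] F reader [-1.3 -0.5] [-1.2 -0.8  0.8]
```

View pics/s3.png

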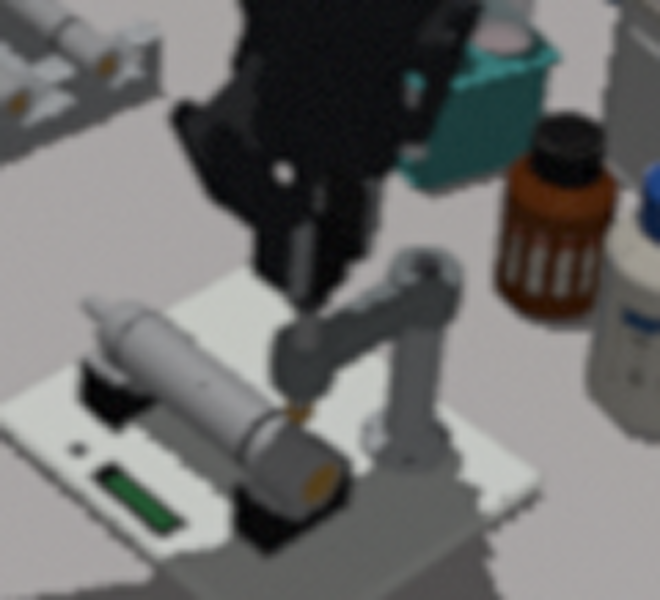

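The arm sits across the V with the brass foot above the contact band. A nudge to the stop, then I push the knob down.

Call:
move_arm --grip '[1,1,1,1,1,1,1,1,1,1]' --linear '[[0.03,0,0],[0,0,0.06],[0,0,0.08],[0,0,0.08],[0,0,0.08],[0,0,0.06],[0,0,0.04],[0,0,0.02],[0,0,0],[0,0,0]]' --delta_rot '[[0,0,0],[0,0,0],[0,0,0],[0,0,0],[0,0,0],[0,0,0],[0,0,0],[0,0,0],[0,0,0],[0,0,0]]' --grip_force 60

```text
time: 16.48
eef_pos: [473.1, -106.9, 122.1]
tool_rot: [0.626, 0.78, -0.0, -0.0]
ft_force: [-4.3, -5.3, 9.1]
gripper_width: 25.6
finger_force: 61.6
```

Call:
move_arm --grip '[1,1,1,1,1]' --linear '[[0,0,0.03],[0,0,0.03],[0,0,0],[0,0,0],[0,0,0]]' --delta_rot '[[0,0,0],[0,0,0],[0,0,0],[0,0,0],[0,0,0]]'

```text
time: 17.1
eef_pos: [473.4, -107.0, 121.0]
tool_rot: [0.626, 0.78, 0.0, -0.001]
ft_force: [-9.8, -2.9, 24.6]
gripper_width: 25.5
finger_force: 63.3
```

Run:
```python
from h import *
O=np.array([463.4,-61.]); X=np.array([.977,.2147]); Y=np.array([-.2147,.977])
p,d,c=grab("wrist"); P=cloud(d,c); r=(P[...,:2]-O)@np.c_[X,Y]; Z=P[...,2]
m=(abs(r[...,0])<16)&(r[...,1]>-30)&(r[...,1]<64)&(Z>48)&(Z<62); q=r[m]
print(len(q),np.median(q[:,0]),np.polyfit(q[:,1],q[:,0],1),np.percentile(Z[m],[50,99]),q[:,1].max())
s=env.sense(); t=(s["eef_pos"][:2]-O)@np.c_[X,Y]; print(s["time"],s["eef_pos"].round(1),t.round(1),s["ft_force"].round(1),s["finger_force"])
```

```text
4894 -0.05430577343809244 [0.0022292  0.05398678] [53.96195934 56.6216469 ] 61.951574564526815
17.15 [ 473.4 -107.1  121. ] [ -0.1 -47.1] [-8.5 -3.9 24.4] 63.24882826767862
```

The logger is still seated and straight, and the knob is held on its stop, so I'm handing in.

```bash
python3 -c "
from station import env
print(env.close_job())"
```

```text
the job is handed in; nothing more can be done
None
```

I handed the job in at about 17 s, with the thick logger seated in both V rests, the reader's arm swung over it, and the gripper still holding the knob down on its stop (about 24 N). The hand-in returned no verdict, so I don't know how it was judged.

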